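Fit a grain mill's sieve plate and seat its splined drive stem

TASK

Get the white grain mill on the pantry counter ready: take the narrow sieve plate from the wooden rack, slide it down into the mill's slot until its grip rests on the slot's rim, and let go of it. Then lift the splined drive stem out of its wooden block, set its nose in the mill's round drive socket, turn it until the splines mesh with the keyways, slide it fully home against the spring until its collar sits on the socket's rim, and finish still holding it pressed down there. Leave the wider plate and everything else on the counter where they are.

Things in the scene. Friction and masses are not known exactly. Their poses are not given: they have to be found in the camera images.
- sieve_grip (a point): Sieve plate: loose, upright, steel, the narrower plate in the rack, in either groove. Point: middle of its grip, which is 12 mm thick (x), 44 mm wide (y), 50 mm high (z up). Lower edge of the plate 69 mm below this point. 0.16 kg. Fits either way round.
- sieve_foot (a point): Middle of the sieve plate's lower edge. Above it the perforated panel, 6 mm thick, 60 mm wide, 44 mm high up to the grip's underside; its lowest 8 mm taper to about 3 mm thick, lower corners cut at 45 degrees.
- blank_grip (a point): Blank plate: loose steel, the wider one, in the other groove. Same build, but panel 84 mm wide without holes and grip 66 mm wide. Not wanted; too wide for the slot. Point: middle of its grip.
- rack: Wooden rack, fixed, 120 mm (x) by 100 mm (y), 32 mm high. Origin: centre of its underside. Two grooves along its y, at x = -38 and +38 mm, 8 mm wide, floor 8 mm above the counter. Rack and stem block may change sides.
- slot_mouth (a point): Slot on the mill: centre of its mouth, in the flat top of an aluminium rim (44 mm in x, 85 mm in y), 90 mm above the counter, 15 mm above the deck. Slot 8 mm wide (x), 62.5 mm long (y), 55 mm deep, no chamfer. z up. Plate home: its grip's underside lies on the rim, its grip point 25 mm above this point.
- stem_grip (a point): Drive stem: loose, upright in its block, about 0.15 kg. Point: on its axis, where to grip the square grey head: 24 x 24 mm, faces along the stem's x and y, from 29 mm below to 25 mm above this point. z up along the axis. Every quarter turn fits alike.
- stem_collar (a point): On the stem's axis, at the underside of its round collar (43 mm diameter, 5 mm thick), 34 mm below the grip point. Below it a 14 mm core with four splines along the stem's +x, -x, +y, -y: each 9 mm wide, reaching 16 mm from the axis, 24 mm long down from here. Then 2 mm bare core and a 10 mm tapered nose: tip 36 mm below this point, 6 mm diameter.
- block: Wooden block, fixed, 80 x 80 mm, 40 mm high, with an upright round hole of 36 mm diameter through its middle, where the stem hangs by its collar. Origin: centre of its underside.
- drive_rim (a point): Drive socket: centre of its round top face (52 mm diameter), 85 mm above the counter. Four keyways along this point's +x, -x, +y, -y, 11.4 mm wide, reaching 17.5 mm from the axis. Turned up to 0.75 rad from the mill, stiff (0.4 N m). The stem's core centres at any angle; unmeshed splines rest on this face, collar 24 mm above it. Home: collar on this face.
- plunger (a joint): Spring plunger deep in the drive socket, in m: 0 = up, grows as the stem's tip pushes it down. The tip meets it with the collar still 10 mm above the rim; 0.010 with the stem home. 4 N at first touch, 9 N at home; it lifts the stem again if that is let go.
- mill: The mill: fixed white box, 160 mm (x) by 260 mm (y), deck 75 mm above the counter. Origin: centre of its underside. Slot at y = +70 mm, drive socket at y = -65 mm, both at x = 0.
- tin: Bystander: tin, 68 mm diameter, 100 mm high. Origin: centre of underside.
- jar: Bystander: white jar, 72 mm diameter, 110 mm high. Origin: centre of underside.
- cup: Bystander: steel measuring cup, 70 mm diameter, 50 mm high. Origin: centre of underside.
- scoop: Bystander: spoon lying on the counter between robot and mill.
- lid_disc: Bystander: wooden lid lying flat, 80 mm diameter, 12 mm high. Origin: centre of underside.
- tin2: Bystander: small tin, 60 mm diameter, 75 mm high. Origin: centre of underside.
Not all that is in view belongs to the job. Leave any blue look-alike of the part that bears sieve_grip alone.

How it is judged:
On the way, in this order (a step that is already met when the one before it is completed fails the run):
1. the sieve plate is home in the slot and let go (z of sieve_grip in the frame of slot_mouth below 0.0275 m and horizontal distance between sieve_grip and slot_mouth below 0.004 m and angle between sieve_grip's own z axis and vertical below 0.07 rad and contact force between sieve and the arm below 0.1 N and contact force between sieve and the fingers below 0.1 N), for 0.2 s.
2. the stem's splines have meshed: it has slid at least 8 mm into the keyways (all of step 1 and z of stem_collar in the frame of drive_rim below 0.016 m and horizontal distance between stem_collar and drive_rim below 0.005 m), for 0.1 s.
At the end, for the whole second after the job is handed in: Sieve plate home (grip within 2.5 mm of the rim, 4 mm of centre, 4 degrees of upright), untouched, at rest; stem home (collar within 2.5 mm of the rim, axis within 3 mm, 4 degrees of upright), still, the gripper holding it against the plunger: over 6 mm down, over 3 N (all of step 1 and linear speed of each of sieve, stem below 0.02 m/s and z of stem_collar in the frame of drive_rim below 0.0025 m and horizontal distance between stem_collar and drive_rim below 0.003 m and angle between stem_grip's own z axis and vertical below 0.07 rad and value of joint plunger above 0.006 m and contact force between stem and plunger above 3 N and contact force between stem and the fingers above 1 N); the arm keeps its last pose, push and grip.
It fails at once if the wider plate is moved more than 30 mm (distance of blank_grip from where it was at the start of the episode above 0.03 m).
It fails at once if something else on the counter (tin, jar, cup, spoon, lid) is moved more than 30 mm (distance of any of tin, jar, cup, scoop, lid_disc, tin2 from where it was at the start of the episode above 0.03 m).
It also fails if it takes over 67 s, if anything falls off the work surface, if the arm or the gripper's body presses on something with over 40 N, if the wrist force passes 120 N, or if a joint passes its speed limit or range.

ROBOT

A 6-joint arm with a two-finger parallel gripper is mounted at the origin on the work surface. World frame = base frame: x ahead of the robot, y to its left, z up, the work surface at z = 0. Lengths are in m, angles in rad, forces in N, time in s.
With the tool pointing down it reaches from about 0.225 to 0.875 m from the base axis. Payload 3.4 kg.
Tool frame: the origin (TCP) lies between the finger pads; the fingertips stand 8 mm ahead of it and the grasp point (between the pads) lies 11 mm behind it; z points along the fingers, y is the line along which they close (so a half turn about z gives the same grasp; the last joint's range is limited). The gripper opens to 85 mm and grips with 20 to 120 N. Pads are 22 mm wide; open, the fingers measure 114 mm over their backs; the gripper's body (76 mm by 85 mm) begins 54 mm behind the grasp point. The pads swing forward as they close: fully open they stand 13 mm farther back than shut.
Start: joints at [-1.225, 0.276, 1.505, -0, 1.361, -0.121], TCP at [0.259, -0.514, 0.239] pointing down, gripper open.
Joint ranges: [-2.89, 2.89], [-0.75, 2.08], [0.22, 2.7], [-1.18, 4.32], [0.11, 2.71], [-2.7, 2.7]. Speed limits (rad/s): [2.57, 2.57, 3.14, 3.14, 3.14, 3.14].

INTERFACE

Orientations are given as a unit quaternion [w, x, y, z].
In Python, from rig import manip gives the robot as it stands.
- The arm moves only by the tool move_arm, never from a script. Its argument "deltas" is a list that holds one entry, the list of rows, each a list of 5 numbers: the shift along the tool's x, y, z normalised to -1 to 1, where 1 is 80 cm, then the turn about the tool's z normalised to -1 to 1, where 1 is 120 degrees, then the closure, from -1 (fully open) to 1 (shut). In form: [[[tx, ty, tz, twist, grip], ...]]. A call has 1 to 12 rows; each row is the pose to reach, as a shift and turn from the pose commanded when the call began, along the tool's axes at that moment; what a row does not reach only later rows make up. A row lasts 1/10 s, in which the tool goes at most 50 mm and 8.59 degrees, less where a joint would pass 70% of its speed; a pose out of reach is approached as far as the arm can. A call with a number of a shift or a turn outside -1 to 1 is refused whole. A call with a gripper value outside its range is refused whole. The fingers move at their own pace and stop on an object; "squeeze" is the grip in N (left out, the last holds). Time passes only in rows, so rows that repeat a pose let the fingers close. It gives the time, the measured TCP pose, the force, the opening and the grip force at its end, in the units of the state.
- manip.get_state(): the state, without advancing time (a new reading comes with each control period).
- manip.get_image(name): name is "scene" or "top" or "wrist"; returns the picture (480x640x3 uint8, red, green, blue); there is no depth.
- manip.camera_params(name): a dict with "fx", "fy", "cx", "cy" (pixels), "dist" ([k1, k2, p1, p2, k3] as OpenCV has them; the pictures are not rectified), "R" (3x3) and "t" (3): a world point X has camera coordinates R X + t; the wrist camera has in their place "tool_from_camera" (4x4, takes a point from camera to tool coordinates, whose origin is the TCP and whose axes are the flange's). Camera axes: x right, y down, z forward; pixel columns grow to the right and rows downward; lengths in m; the calibration is good to about 2 mm. A picture is of the moment at which its call begins: read the wrist's pose just before it. camera_params takes no time and is no camera call.
- manip.sign_off(): hands the job in; it is judged then, once.
The state is a dict: "clock": time; "qpos": joint angles; "qd": joint speeds; "effort": joint torques, N m; "position": TCP position; "ee_rot": TCP orientation; "contact_force": force on the tool from outside, world axes, zero at the start; "moment": the same for the moment, N m; "width": finger opening in m; "gripper_force": force on a finger pad.
Only numpy, scipy, OpenCV 4.12 (cv2) and the standard library are available. Lean on these libraries where they do the work, as an engineer would, in place of code of your own. Each camera call takes 0.05 s, during which the arm holds its last target. There are 200 camera calls.

## Working session

There is one attempt and no reset: what is moved stays moved. The work goes in short steps, Python scripts to look and compute and a tool call to move; the robot and the scene stay as the last step left them, time stands still between calls to the robot, and variables do not carry over. Pictures are saved under pics/ and viewed, at most 10 in all, crops included, and the job is handed in when it is done.

Besides the shell and the picture viewer there is one more tool, called after "Request:" as name(argument=value, ...), one argument or row to a line, values as JSON. move_arm: Moves the arm, as the interface text tells. Scaled input: -1 to 1 covers 80 cm each way for a shift and 120 degrees each way for a turn. Its arguments: {"type":"object","properties":{"deltas":{"type":"array","items":{"type":"array","items":{"type":"array","items":{"type":"number","minimum":-1,"maximum":1}}}},"squeeze":{"type":"number"}},"required":["deltas"]}

```bash
mkdir -p pics; cat > h.py <<'E'
import numpy as np, cv2
from rig import manip
from scipy.spatial.transform import Rotation as Ro
def save(cam,name):
    s=manip.get_state(); im=manip.get_image(cam); cv2.imwrite(f'pics/{name}.png',im[:,:,::-1]); return s,im
def cam(name,s=None):
    p=manip.camera_params(name); K=np.array([[p['fx'],0,p['cx']],[0,p['fy'],p['cy']],[0,0,1]]); d=np.array(p['dist'])
    if name=='wrist':
        q=s['ee_rot']; T=np.eye(4); T[:3,:3]=Ro.from_quat([q[1],q[2],q[3],q[0]]).as_matrix(); T[:3,3]=s['position']
        W=T@np.array(p['tool_from_camera']); R=W[:3,:3].T; t=-R@W[:3,3]
    else: R=np.array(p['R']); t=np.array(p['t'])
    return K,d,R,t
def ray(px,c,z):
    K,d,R,t=c; u=cv2.undistortPoints(np.array([[px]],float),K,d)[0,0]
    o=-R.T@t; v=R.T@np.array([u[0],u[1],1]); return o+v*(z-o[2])/v[2]
def proj(X,c):
    K,d,R,t=c; return cv2.projectPoints(np.array(X,float).reshape(-1,1,3),cv2.Rodrigues(R)[0],t,K,d)[0][:,0]
def tri(pxs,cs):
    A=[];b=[]
    for px,(K,d,R,t) in zip(pxs,cs):
        u=cv2.undistortPoints(np.array([[px]],float),K,d)[0,0]
        for k in range(2):
            A.append(R[k]-u[k]*R[2]); b.append(u[k]*t[2]-t[k])
    return np.linalg.lstsq(np.array(A),np.array(b),rcond=None)[0]
E
python3 - <<'E'
from h import *
for c in('top','scene'):
    s,_=save(c,c+'0'); K,d,R,t=cam(c); print(c,K[0,0],-R.T@t,R[2])
print(s); print(manip.camera_params('wrist')['tool_from_camera'])
E
```

```text
top 453.17736195353257 [0.46019145 0.03900663 1.02298987] [ 0.03352458  0.01402196 -0.99933953]
scene 529.19526705092 [1.14108663 0.56136285 0.8358181 ] [-0.57599362 -0.45166628 -0.68134347]
{'clock': 0.05, 'qpos': array([-1.22502302e+00,  2.76583567e-01,  1.50615008e+00, -7.04455761e-06,
        1.36069863e+00, -1.20976319e-01]), 'qd': array([ 0.00093028, -0.00137235, -0.0025499 ,  0.00061173,  0.00010202,
       -0.00050378]), 'effort': array([ 1.22299149e-03, -4.18083215e+01, -2.46677095e+01, -2.53015141e-04,
        5.44166862e-03, -2.70526241e-07]), 'position': array([ 0.25856831, -0.51299667,  0.23843947]), 'ee_rot': array([-9.13620144e-04,  9.72890888e-01,  2.31262782e-01, -1.06590185e-04]), 'contact_force': array([ 0.15909579, -0.77393422, -0.6029574 ]), 'moment': array([-0.0543354 , -0.00409559,  0.04439518]), 'gripper_force': 0.0, 'width': 0.08505950923963665}
[[ 1.08153344e-03 -9.50526120e-01 -3.10642762e-01  7.95597311e-02]
 [ 9.99998664e-01  6.47185805e-04  1.50129035e-03  6.03654596e-04]
 [-1.22597211e-03 -3.10643971e-01  9.50525550e-01 -1.34543028e-01]
 [ 0.00000000e+00  0.00000000e+00  0.00000000e+00  1.00000000e+00]]
```

View pics/top0.png

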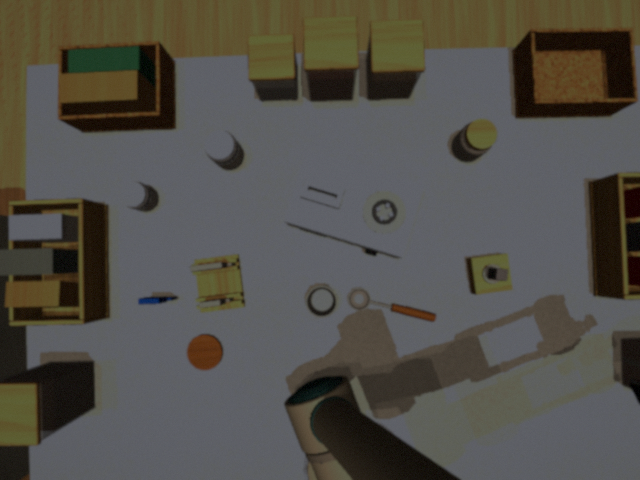

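View pics/scene0.png

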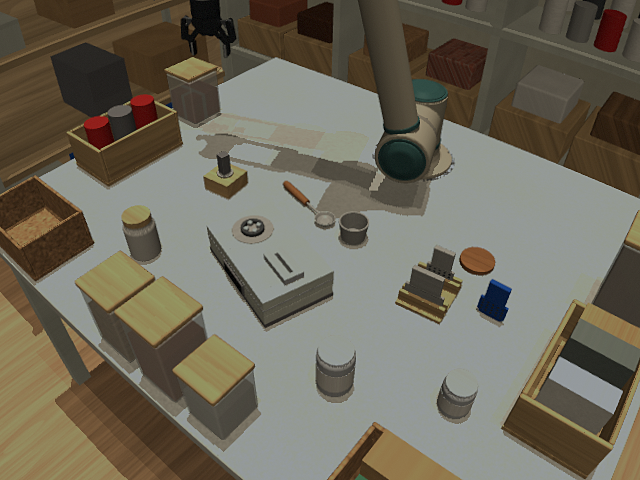

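```bash
python3 - <<'E'
import cv2,numpy as np
a=cv2.imread('pics/top0.png');b=cv2.imread('pics/scene0.png')
g=lambda i,x,y,w,h,f:cv2.convertScaleAbs(cv2.resize(i[y:y+h,x:x+w],None,fx=f,fy=f,interpolation=cv2.INTER_CUBIC),alpha=1.7)
A=g(a,185,245,65,75,5.33) # rack
B=g(a,275,170,150,100,2.66)
C=g(b,385,235,90,90,4.44)
D=g(a,460,245,60,60,5)
out=np.zeros((600,800,3),np.uint8)
def put(i,x,y):
    h=min(i.shape[0],600-y);w=min(i.shape[1],800-x);out[y:y+h,x:x+w]=i[:h,:w]
put(C,0,0);put(A,400,0);put(B,0,400-66);put(D,480,400-80+0)
cv2.imwrite('pics/c1.png',out)
E
```

```text
(no output)
```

View pics/c1.png

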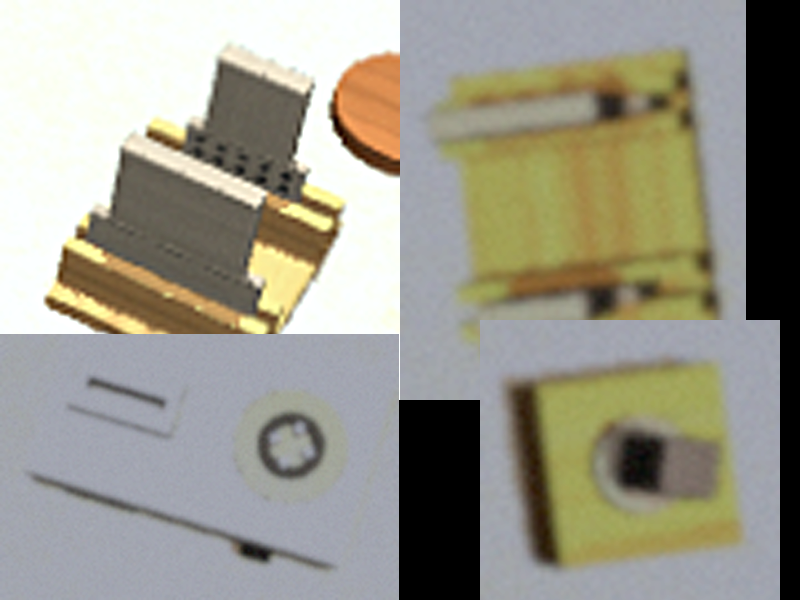

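```bash
python3 - <<'E'
from h import *
c=cam('top');np.set_printoptions(precision=4,suppress=True)
for n,p,z in [('slot',(322.3,191.8),.09),('slotL',(308.1,187.3),.09),('slotR',(337,196.7),.09),('sock',(384.4,211.7),.085),('head',(503,275),.099),('blank gripL',(190.8,268.5),.102),('blank gripR',(224,264.5),.102),('rackTL',(196.3,259),.032),('rackTR',(239,254.4),.032),('rackBR',(244,306),.032),('rackBL',(198,311),.032)]:
    print(n,ray(p,c,z)[:2])
E
```

```text
slot [0.6074 0.0554]
slotL [0.6177 0.0846]
slotR [0.5964 0.0253]
sock [ 0.5631 -0.0722]
head [ 0.4258 -0.3081]
blank gripL [0.456  0.3284]
blank gripR [0.4624 0.2598]
rackTL [0.4763 0.3378]
rackTR [0.4839 0.243 ]
rackBR [0.3707 0.2344]
rackBL [0.3621 0.3362]
```

```bash
cat >> h.py <<'E'
def yaw(s):
    q=s['ee_rot']; M=Ro.from_quat([q[1],q[2],q[3],q[0]]).as_matrix(); return M,np.degrees(np.arctan2(M[1,0],M[0,0]))
def go(x,y,z,th,tw=True):
    s=manip.get_state(); M,t=yaw(s); d=M.T@(np.array([x,y,z])-s['position'])/0.8
    w=(t-th+180)%360-180
    print('deltas',np.round(d,4),'twist',round(w/120,4),'pos',np.round(s['position'],4),'yaw',round(t,2),'clk',s['clock'],'tilt',np.round(M[:2,2],4),'F',np.round(s['contact_force'],1),'w',s['width'])
E
python3 -c "
from h import *
go(.385,.286,.2,94.6)"
```

```text
deltas [ 0.5906 -0.8207  0.0496] twist -0.5654 pos [ 0.2586 -0.513   0.2385] yaw 26.75 clk 0.1 tilt [-0.0005  0.0015] F [-0.  -0.4 -0.9] w 0.08551787559755306
```

Request:
move_arm(
  deltas=[
    [[0.4, -0.55, 0.03, -0.566, -1], [0.4, -0.55, 0.03, -0.566, -1], [0.4, -0.55, 0.03, -0.566, -1], [0.4, -0.55, 0.03, -0.566, -1], [0.4, -0.55, 0.03, -0.566, -1], [0.4, -0.55, 0.03, -0.566, -1], [0.4, -0.55, 0.03, -0.566, -1], [0.4, -0.55, 0.03, -0.566, -1], [0.4, -0.55, 0.03, -0.566, -1], [0.4, -0.55, 0.03, -0.566, -1], [0.4, -0.55, 0.03, -0.566, -1]],
  ],
)

```text
clock: 1.2
position: [0.346, 0.0257, 0.2152]
ee_rot: [0.0, 0.678, 0.735, 0.0]
contact_force: [0.6, -0.0, 0.0]
width: 0.0853
gripper_force: 0.0
```

```bash
python3 -c "
from h import *
go(.385,.286,.2,94.6)"
```

```text
deltas [0.3204 0.0752 0.019 ] twist 0.0007 pos [0.346  0.0257 0.2152] yaw 94.68 clk 1.2 tilt [0.0005 0.0001] F [ 0.6 -0.   0. ] w 0.0852963967813971
```

Request:
move_arm(
  deltas=[
    [[0.32, 0.075, 0.019, 0, -1], [0.32, 0.075, 0.019, 0, -1], [0.32, 0.075, 0.019, 0, -1], [0.32, 0.075, 0.019, 0, -1], [0.32, 0.075, 0.019, 0, -1], [0.32, 0.075, 0.019, 0, -1], [0.32, 0.075, 0.019, 0, -1], [0.32, 0.075, 0.019, 0, -1]],
  ],
)

```text
clock: 2.0
position: [0.3848, 0.2823, 0.1996]
ee_rot: [0.0, 0.678, 0.735, -0.001]
contact_force: [-0.5, -0.2, 0.1]
width: 0.0853
gripper_force: 0.0
```

```bash
python3 -c "
from h import *
s,im=save('wrist','w1');c=cam('wrist',s);go(.385,.286,.2,94.6)
print(proj([[.385,.286,.102],[.459,.294,.102],[.385,.286,.052]],c))
import pickle;pickle.dump(c,open('w1.pkl','wb'))
"
```

```text
deltas [ 0.0052  0.0005 -0.0002] twist 0.0001 pos [0.3849 0.2818 0.1998] yaw 94.62 clk 2.05 tilt [-0.0011 -0.0016] F [ 0.1 -0.2 -0.2] w 0.0855953003603922
[[317.09478362 239.35565116]
 [434.80000687 236.59352668]
 [317.03375665 218.8604467 ]]
```

View pics/w1.png

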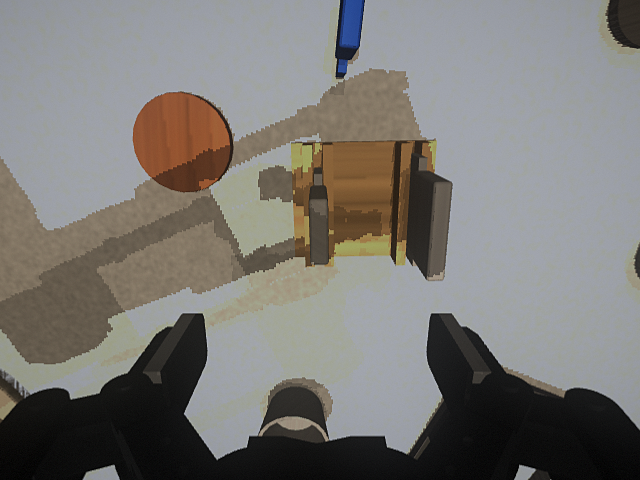

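```bash
python3 - <<'E'
from h import *
import pickle;c=pickle.load(open('w1.pkl','rb'));np.set_printoptions(precision=4,suppress=True)
for p in [(318.5,198),(318.5,264.5),(318.5,231.5),(443,180),(437,278),(439.5,229)]: print(p,ray(p,c,.102)[:2])
im=cv2.imread('pics/w1.png')[170:290,280:470]
cv2.imwrite('pics/c2.png',cv2.resize(im,None,fx=4,fy=4,interpolation=cv2.INTER_CUBIC))
E
```

```text
(318.5, 198) [0.3836 0.3126]
(318.5, 264.5) [0.3873 0.269 ]
(318.5, 231.5) [0.3854 0.2913]
(443, 180) [0.4575 0.3298]
(437, 278) [0.4655 0.266 ]
(439.5, 229) [0.461  0.2992]
```

View pics/c2.png

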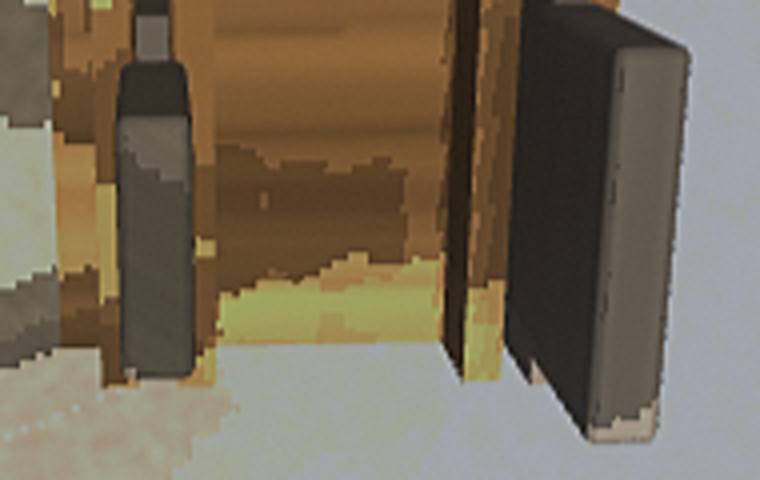

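```bash
python3 -c "
from h import *
go(.3857,.2908,.068,94.8)"
```

```text
deltas [0.0114 0.002  0.1648] twist -0.0015 pos [0.3849 0.2818 0.1998] yaw 94.62 clk 2.05 tilt [-0.0011 -0.0016] F [ 0.1 -0.2 -0.2] w 0.0855953003603922
```

Request:
move_arm(
  deltas=[
    [[0.0114, 0.002, 0.05, -0.0015, -1], [0.0114, 0.002, 0.1, -0.0015, -1], [0.0114, 0.002, 0.1, -0.0015, -1], [0.0114, 0.002, 0.1, -0.0015, -1]],
  ],
)

```text
clock: 2.45
position: [0.3863, 0.2912, 0.1205]
ee_rot: [0.0, 0.677, 0.736, -0.001]
contact_force: [0.6, -0.2, 0.7]
width: 0.0856
gripper_force: 0.0
```

```bash
python3 -c "
from h import *
go(.3857,.2908,.068,94.8)"
```

```text
deltas [-0.0004 -0.0008  0.0657] twist -0.0005 pos [0.3863 0.2912 0.1205] yaw 94.74 clk 2.45 tilt [-0.0008 -0.0009] F [ 0.6 -0.2  0.7] w 0.0855516429616557
```

Request:
move_arm(
  deltas=[
    [[-0.0004, -0.0008, 0.04, 0, -1], [-0.0004, -0.0008, 0.0657, 0, -1], [-0.0004, -0.0008, 0.0657, 0, -1], [-0.0004, -0.0008, 0.0657, 0, 0.5], [-0.0004, -0.0008, 0.0657, 0, 1], [-0.0004, -0.0008, 0.0657, 0, 1], [-0.0004, -0.0008, 0.0657, 0, 1], [-0.0004, -0.0008, 0.0657, 0, 1], [-0.0004, -0.0008, 0.0657, 0, 1], [-0.0004, -0.0008, 0.0657, 0, 1], [-0.0004, -0.0008, 0.0657, 0, 1], [-0.0004, -0.0008, 0.0657, 0, 1]],
  ],
  squeeze=50,
)

```text
clock: 3.65
position: [0.386, 0.2924, 0.0681]
ee_rot: [0.0, 0.676, 0.736, 0.0]
contact_force: [-1.2, -0.3, 5.5]
width: 0.0115
gripper_force: 49.4
```

Request:
move_arm(
  deltas=[
    [[0, 0, -0.03, 0, 1], [0, 0, -0.07, 0, 1], [0, 0, -0.12, 0, 1], [0, 0, -0.165, 0, 1], [0, 0, -0.165, 0, 1], [0, 0, -0.165, 0, 1]],
  ],
)

```text
clock: 4.25
position: [0.3856, 0.2923, 0.1994]
ee_rot: [0.0, 0.677, 0.736, 0.0]
contact_force: [-0.0, 0.1, -1.8]
width: 0.0118
gripper_force: 49.6
```

```bash
python3 -c "
from h import *
go(.5,.17,.2,82)
go(.607,.0555,.2,70.9)"
```

```text
deltas [-0.1644  0.1296 -0.0007] twist 0.1071 pos [0.3856 0.2923 0.1994] yaw 94.85 clk 4.25 tilt [0.0004 0.0001] F [-0.   0.1 -1.8] w 0.011783521450114938
deltas [-0.3183  0.2508 -0.0007] twist 0.1996 pos [0.3856 0.2923 0.1994] yaw 94.85 clk 4.25 tilt [0.0004 0.0001] F [-0.   0.1 -1.8] w 0.011783521450114938
```

Request:
move_arm(
  deltas=[
    [[-0.3684, 0.2288, 0, 0.2, 1], [-0.3684, 0.2288, 0, 0.2, 1], [-0.3684, 0.2288, 0, 0.2, 1], [-0.3684, 0.2288, 0, 0.2, 1], [-0.3684, 0.2288, 0, 0.2, 1], [-0.3684, 0.2288, 0, 0.2, 1], [-0.3684, 0.2288, 0, 0.2, 1], [-0.3684, 0.2288, 0, 0.2, 1], [-0.3684, 0.2288, 0, 0.2, 1], [-0.3684, 0.2288, 0, 0.2, 1], [-0.3684, 0.2288, 0, 0.2, 1]],
  ],
)

```text
clock: 5.35
position: [0.5917, 0.0154, 0.1987]
ee_rot: [-0.001, 0.814, 0.58, -0.001]
contact_force: [0.7, 0.0, -3.0]
width: 0.0114
gripper_force: 49.7
```

```bash
python3 -c "
from h import *
s,im=save('wrist','w2');c=cam('wrist',s);go(.587,-.001,.2,70.9)
print(proj([[.607,.0555,.09],[.5631,-.0722,.085]],c))
import pickle;pickle.dump((s,c),open('w2.pkl','wb'))
"
```

```text
deltas [-0.0214  0.0009 -0.0011] twist 0.0004 pos [0.5919 0.0154 0.1991] yaw 70.94 clk 5.4 tilt [-0.0012  0.0003] F [-0.6  0.2 -1.9] w 0.011213108982054297
[[318.22627002 175.192077  ]
 [318.0548468  354.52257474]]
```

View pics/w2.png

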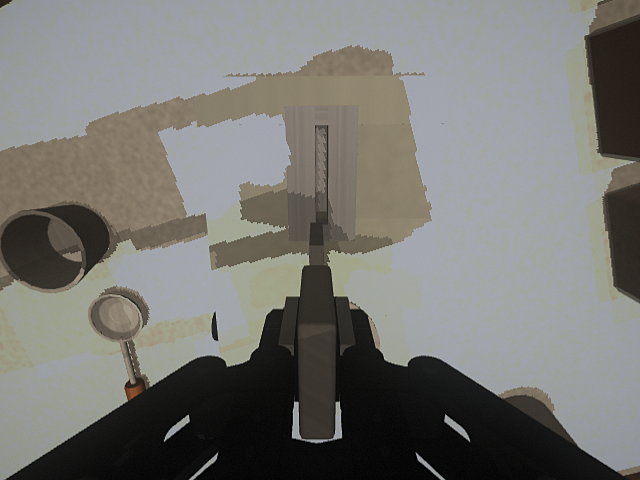

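```bash
python3 - <<'E'
import cv2
im=cv2.imread('pics/w2.png')[95:275,270:375]
im=cv2.convertScaleAbs(im,alpha=1.5)
im=cv2.resize(im,None,fx=3.3,fy=3.3,interpolation=cv2.INTER_NEAREST)
cv2.imwrite('pics/c3.png',im)
E
```

```text
(no output)
```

View pics/c3.png

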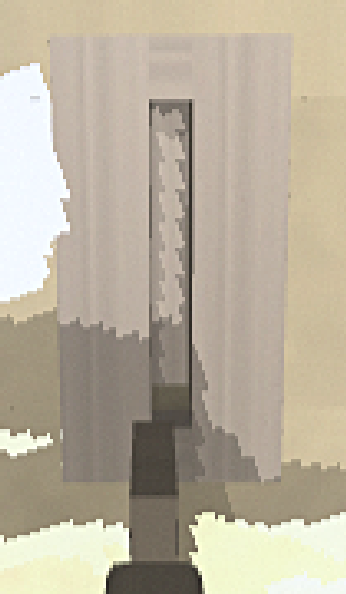

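```bash
python3 - <<'E'
from h import *
import pickle;s,c=pickle.load(open('w2.pkl','rb'));np.set_printoptions(precision=4,suppress=True)
f=lambda x,y:(270+x/3.3,95+y/3.3)
R=[ray(f(*p),c,.09) for p in [(52,33),(293,33),(63,481),(283,481)]]
ctr=sum(R)/4; print('rim',ctr, [np.linalg.norm(R[0]-R[1]),np.linalg.norm(R[2]-R[3]),np.linalg.norm(R[0]-R[2])])
v=R[0]+R[1]-R[2]-R[3]; th=np.degrees(np.arctan2(v[1],v[0])); print('yaw',th)
top=(ray(f(150,99),c,.09)+ray(f(192.5,99),c,.09))/2; u=v/np.linalg.norm(v); print('slot from top',top-u*.03125)
a=ray(f(171.5,110),c,.09);b=ray(f(171.8,400),c,.09);print('slot dir',np.degrees(np.arctan2(*(a-b)[[1,0]])),b)
M,_=yaw(s); g=lambda p,z: M.T@(ray(p,c,z)-s['position'])
# grip top z: plate sits with grip point z = ~tcp+.009, top +.034
z=s['position'][2]+.009
print('panel edge corner tool',g(f(155,495),z-.061),g(f(155,560),z-.03), 'grip top edges',g((317,266),z+.025),g((317.5,438),z+.025))
E
```

```text
rim [0.6092 0.0538 0.09  ] [np.float64(0.043505379468995596), np.float64(0.04431782409353991), np.float64(0.08512639989094192)]
yaw 71.33205510758133
slot from top [0.6089 0.0538 0.09  ]
slot dir 71.31195242855132 [0.6007 0.0295 0.09  ]
panel edge corner tool [0.0158 0.0008 0.052 ] [0.0173 0.0007 0.021 ] grip top edges [ 0.0388  0.0005 -0.034 ] [-0.0223  0.0008 -0.034 ]
```

```bash
python3 - <<'E'
from h import *
import pickle;s,c=pickle.load(open('w2.pkl','rb'));np.set_printoptions(precision=4,suppress=True)
M,_=yaw(s); g=lambda p,z: M.T@(ray(p,c,z)-s['position'])
z=s['position'][2]+.009
for p,dz in [((317.5,323),.025),((317.5,438),.025),((317,266),-.025),((317,245),-.061),((317,245),-.055),((317,223),-.069)]: print(p,dz,g(p,z+dz))
print(s['position'])
E
```

```text
(317.5, 323) 0.025 [ 0.0207  0.0007 -0.034 ]
(317.5, 438) 0.025 [-0.0223  0.0008 -0.034 ]
(317, 266) -0.025 [0.0187 0.0007 0.016 ]
(317, 245) -0.061 [0.0158 0.0008 0.052 ]
(317, 245) -0.055 [0.0178 0.0008 0.046 ]
(317, 223) -0.069 [0.0252 0.0008 0.06  ]
[0.5917 0.0154 0.1987]
```

```bash
python3 -c "
from h import *
go(.6087,.0552,.156,71.3)"
```

```text
deltas [0.0538 0.0036 0.0539] twist -0.003 pos [0.5919 0.0154 0.1991] yaw 70.94 clk 5.4 tilt [-0.0012  0.0003] F [-0.6  0.2 -1.9] w 0.011213108982054297
```

Request:
move_arm(
  deltas=[
    [[0.0538, 0.0036, 0.02, -0.003, 1], [0.0538, 0.0036, 0.0539, -0.003, 1], [0.0538, 0.0036, 0.0539, -0.003, 1], [0.0538, 0.0036, 0.0539, -0.003, 1], [0.0538, 0.0036, 0.0539, -0.003, 1]],
  ],
)

```text
clock: 5.9
position: [0.6103, 0.0537, 0.1579]
ee_rot: [0.001, 0.813, 0.582, 0.001]
contact_force: [0.5, 0.2, -1.1]
width: 0.0113
gripper_force: 49.5
```

```bash
python3 -c "
from h import *
go(.6087,.0552,.142,71.3)"
```

```text
deltas [ 0.0011 -0.0025  0.0198] twist -0.0007 pos [0.6103 0.0537 0.1579] yaw 71.21 clk 5.9 tilt [ 0.0022 -0.0004] F [ 0.5  0.2 -1.1] w 0.011328865741788303
```

Request:
move_arm(
  deltas=[
    [[0.0011, -0.0025, 0, -0.0007, 1], [0.0011, -0.0025, 0, -0.0007, 1], [0.0011, -0.0025, 0, -0.0007, 1]],
  ],
)

```text
clock: 6.2
position: [0.6084, 0.055, 0.1572]
ee_rot: [0.0, 0.813, 0.583, 0.0]
contact_force: [0.5, 0.2, -2.1]
width: 0.0113
gripper_force: 49.5
```

```bash
python3 -c "
from h import *
for i in range(4):
  manip.get_image('top'); go(.6087,.0552,.142,71.3)"
```

```text
deltas [0.0003 0.0003 0.0187] twist -0.0003 pos [0.6084 0.055  0.1569] yaw 71.27 clk 6.25 tilt [ 0.0009 -0.0001] F [ 0.1 -0.5 -2.1] w 0.011381584030005682
deltas [0.0003 0.0003 0.0185] twist -0.0002 pos [0.6084 0.055  0.1568] yaw 71.27 clk 6.3 tilt [ 0.0007 -0.0001] F [-0.3 -0.8 -1.8] w 0.011562284701062877
deltas [0.0003 0.0004 0.0183] twist -0.0002 pos [0.6084 0.0551 0.1566] yaw 71.27 clk 6.35 tilt [ 0.0004 -0.0001] F [ 0.2  0.  -2.8] w 0.01126261658512408
deltas [0.0002 0.0004 0.0181] twist -0.0002 pos [0.6083 0.0551 0.1565] yaw 71.28 clk 6.4 tilt [ 0.0002 -0.0001] F [-0.3  0.5 -0.5] w 0.011336745113454224
```

Request:
move_arm(
  deltas=[
    [[0.0002, 0.0004, 0.005, 0, 1], [0.0002, 0.0004, 0.01, 0, 1], [0.0002, 0.0004, 0.014, 0, 1], [0.0002, 0.0004, 0.018, 0, 1], [0.0002, 0.0004, 0.018, 0, 1], [0.0002, 0.0004, 0.018, 0, 1]],
  ],
)

```text
clock: 7.0
position: [0.6086, 0.0554, 0.1418]
ee_rot: [-0.0, 0.813, 0.583, -0.0]
contact_force: [-0.1, -0.3, -1.2]
width: 0.0114
gripper_force: 49.5
```

```bash
python3 -c "
from h import *
go(.6087,.0552,.106,71.3)
s,im=save('wrist','w3')
cv2.imwrite('pics/c4.png',cv2.convertScaleAbs(cv2.resize(im[80:320,220:420,::-1],None,fx=2.5,fy=2.5,interpolation=cv2.INTER_CUBIC),alpha=1.5))"
```

```text
deltas [-0.0001  0.0002  0.0448] twist -0.0001 pos [0.6086 0.0554 0.1418] yaw 71.29 clk 7.0 tilt [-0.0002 -0.0001] F [-0.1 -0.3 -1.2] w 0.011438387266201775
```

Request:
move_arm(
  deltas=[
    [[0, 0, 0.006, 0, 1], [0, 0, 0.012, 0, 1], [0, 0, 0.018, 0, 1], [0, 0, 0.024, 0, 1], [0, 0, 0.03, 0, 1], [0, 0, 0.035, 0, 1], [0, 0, 0.04, 0, 1], [0, 0, 0.04, 0, 1], [0, 0, 0.04, 0, 1]],
  ],
)

```text
clock: 7.95
position: [0.6086, 0.0553, 0.11]
ee_rot: [0.0, 0.813, 0.583, -0.0]
contact_force: [0.1, 0.4, -1.9]
width: 0.0114
gripper_force: 49.5
```

```bash
python3 -c "
from h import *
go(.6087,.0552,.106,71.3)"
```

```text
deltas [-0.0001  0.0001  0.0049] twist -0.0001 pos [0.6086 0.0553 0.11  ] yaw 71.29 clk 7.95 tilt [-0.     -0.0001] F [ 0.1  0.4 -1.9] w 0.011414836551272973
```

Request:
move_arm(
  deltas=[
    [[0, 0, 0.002, 0, 1], [0, 0, 0.004, 0, 1], [0, 0, 0.005, 0, 1], [0, 0, 0.006, 0, 1], [0, 0, 0.006, 0, 1]],
  ],
)

```text
clock: 8.45
position: [0.6086, 0.0553, 0.106]
ee_rot: [0.0, 0.813, 0.583, 0.0]
contact_force: [-1.6, 0.4, 4.5]
width: 0.0113
gripper_force: 50.5
```

Request:
move_arm(
  deltas=[
    [[0, 0, 0.006, 0, 0], [0, 0, 0.006, 0, -0.5], [0, 0, 0.006, 0, -1], [0, 0, 0.006, 0, -1], [0, 0, 0.006, 0, -1], [0, 0, 0.006, 0, -1], [0, 0, -0.06, 0, -1], [0, 0, -0.12, 0, -1], [0, 0, -0.16, 0, -1], [0, 0, -0.16, 0, -1]],
  ],
)

```text
clock: 9.45
position: [0.6118, 0.0553, 0.2395]
ee_rot: [0.004, 0.813, 0.583, 0.005]
contact_force: [-0.2, 0.1, 1.0]
width: 0.0858
gripper_force: 0.0
```

```bash
python3 - <<'E'
from h import *
import pickle
go(.4258,-.3081,.22,5)
s,im=save('wrist','w4');t,it=save('top','t4');c=cam('wrist',s);pickle.dump((s,c),open('w4.pkl','wb'))
print(proj([[.609,.0538,.14],[.5631,-.0722,.085]],c), proj([[.609,.0538,.14]],cam('top')))
E
```

```text
deltas [-0.5049 -0.0748  0.0217] twist 0.5525 pos [0.6118 0.0553 0.2395] yaw 71.3 clk 9.45 tilt [ 0.0122 -0.0004] F [-0.2  0.1  1. ] w 0.08580539046265707
[[310.385183   248.42015492]
 [307.63751441 371.04919857]] [[322.54960849 186.99953062]]
```

View pics/w4.png

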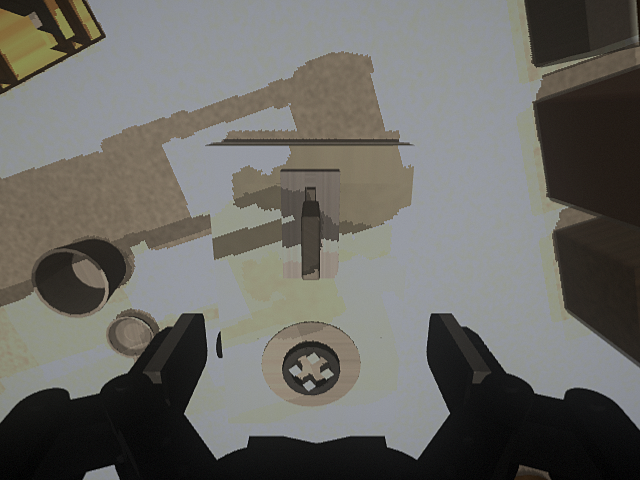

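```bash
python3 -c "
from h import *
go(.4258,-.3081,.22,65)"
```

```text
deltas [-0.5037 -0.0709  0.0171] twist 0.0524 pos [0.6087 0.0553 0.2339] yaw 71.29 clk 9.55 tilt [ 0.0017 -0.0001] F [-0.6  0.  -1. ] w 0.08537893642917756
```

Request:
move_arm(
  deltas=[
    [[-0.5037, -0.0709, 0.017, 0.0524, -1], [-0.5037, -0.0709, 0.017, 0.0524, -1], [-0.5037, -0.0709, 0.017, 0.0524, -1], [-0.5037, -0.0709, 0.017, 0.0524, -1], [-0.5037, -0.0709, 0.017, 0.0524, -1], [-0.5037, -0.0709, 0.017, 0.0524, -1], [-0.5037, -0.0709, 0.017, 0.0524, -1], [-0.5037, -0.0709, 0.017, 0.0524, -1], [-0.5037, -0.0709, 0.017, 0.0524, -1], [-0.5037, -0.0709, 0.017, 0.0524, -1], [-0.5037, -0.0709, 0.017, 0.0524, -1]],
  ],
)

```text
clock: 10.65
position: [0.4254, -0.3068, 0.2184]
ee_rot: [-0.002, 0.843, 0.537, 0.0]
contact_force: [0.8, 0.5, -0.3]
width: 0.0852
gripper_force: 0.0
```

```bash
python3 - <<'E'
from h import *
import pickle
go(.4258,-.3081,.22,65)
s,im=save('wrist','w5');c=cam('wrist',s);pickle.dump((s,c),open('w5.pkl','wb'))
p=proj([[.4258,-.3081,.099]],c)[0]; print(p)
a=cv2.imread('pics/w4.png'); b=im[:,:,::-1]
x,y=int(p[0])-50,int(p[1])-60; x=max(0,x);y=max(0,y); print('crop',x,y)
A=cv2.resize(b[y:y+120,x:x+100],None,fx=4,fy=4,interpolation=cv2.INTER_CUBIC)
B=cv2.resize(a[315:412,258:364],None,fx=3.7,fy=3.7,interpolation=cv2.INTER_CUBIC)
o=np.zeros((500,800,3),np.uint8); o[:A.shape[0],:A.shape[1]]=A; o[:B.shape[0],402:402+B.shape[1]]=B
cv2.imwrite('pics/c5.png',cv2.convertScaleAbs(o,alpha=1.4))
E
```

```text
deltas [-0.0012  0.0011 -0.002 ] twist -0.0 pos [ 0.4254 -0.3068  0.2184] yaw 65.0 clk 10.65 tilt [-0.0015  0.0027] F [ 0.8  0.5 -0.3] w 0.08516587314093278
[317.19142916 236.9819913 ]
crop 267 176
```

View pics/c5.png

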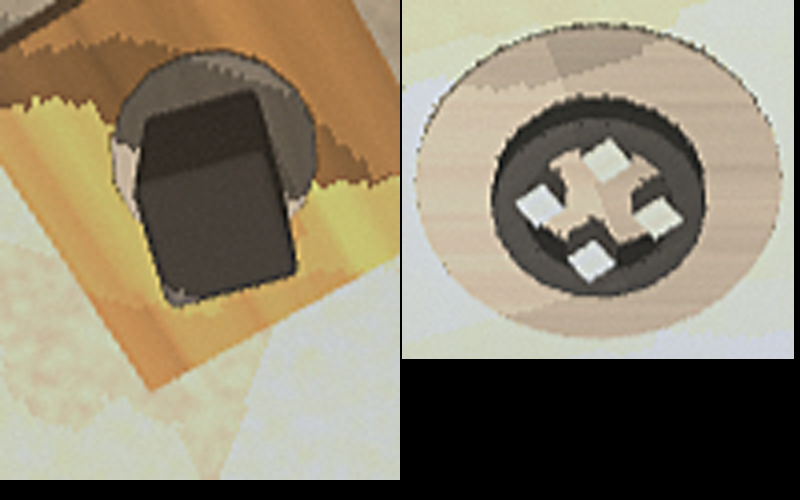

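```bash
python3 - <<'E'
from h import *
import pickle;np.set_printoptions(precision=4,suppress=True)
s,c=pickle.load(open('w4.pkl','rb')); f=lambda x,y:(258+(x-402)/3.7,315+y/3.7)
r=lambda x,y:ray(f(x,y),c,.085)
print('disc w',np.linalg.norm(r(495,207)-r(704,207)),'h',np.linalg.norm(r(600,118)-r(600,297)),'mid',(r(600,118)+r(600,297))/2, r(600,207))
k=[r(*p) for p in [(540,205),(608,159),(660,217),(592,262)]];print('keyctr',sum(k)/4)
for a,b in((0,2),(3,1)): d=k[b]-k[a];print(np.linalg.norm(d),np.degrees(np.arctan2(d[1],d[0])))
print('bezel',np.linalg.norm(r(416,180)-r(781,180)),'rim w4',[ray(p,c,.09) for p in ((281,170),(340,170),(283,278),(340,278))])
s5,c5=pickle.load(open('w5.pkl','rb')); g=lambda x,y:ray((267+x/4,176+y/4),c5,.099)
q=[g(*p) for p in [(136,187),(268,150),(299,275),(176,305)]]
print('head',sum(q)/4)
for i in range(4): d=q[(i+1)%4]-q[i];print(np.linalg.norm(d),np.degrees(np.arctan2(d[1],d[0]))%90)
h=lambda x,y:ray((267+x/4,176+y/4),c5,.045)
print('collar',(h(113,140)+h(317,150))/2,np.linalg.norm(h(113,140)-h(317,150)), h(215,50))
print(s4:=s['position'],s5['position'],s['ee_rot'])
E
```

```text
disc w 0.050085554845491036 h 0.050664518370307554 mid [ 0.5661 -0.0739  0.085 ] [ 0.5664 -0.0732  0.085 ]
keyctr [ 0.566  -0.0743  0.085 ]
0.029006625276126984 -25.932387553060476
0.02941737510765011 63.630509438203404
bezel 0.08686945005704516 rim w4 [array([0.6026, 0.1019, 0.09  ]), array([0.6436, 0.088 , 0.09  ]), array([0.5744, 0.0209, 0.09  ]), array([0.6176, 0.006 , 0.09  ])]
head [ 0.4298 -0.3072  0.099 ]
0.023389055439715856 81.2101970053032
0.023083378920135518 79.38145548234705
0.022143301460733636 79.58619176588408
0.022450048072505856 82.53234651997838
collar [ 0.4303 -0.3055  0.045 ] 0.0419629294279389 [ 0.4385 -0.2876  0.045 ]
[0.6118 0.0553 0.2395] [ 0.4254 -0.3068  0.2184] [0.0037 0.8126 0.5828 0.0048]
```

```bash
python3 -c "
from h import *
go(.4293,-.3068,.13,80.7)"
```

```text
deltas [0.0014 0.0043 0.1109] twist -0.1303 pos [ 0.4258 -0.3065  0.2187] yaw 65.06 clk 10.7 tilt [-0.001   0.0021] F [-0.3  0.6 -0.3] w 0.08522125847909344
```

Request:
move_arm(
  deltas=[
    [[0.0014, 0.0043, 0.05, -0.1303, -1], [0.0014, 0.0043, 0.1109, -0.1303, -1], [0.0014, 0.0043, 0.1109, -0.1303, -1], [0.0014, 0.0043, 0.1109, -0.1303, -1], [0.0014, 0.0043, 0.1109, -0.1303, -1]],
  ],
)

```text
clock: 11.2
position: [0.431, -0.3091, 0.1331]
ee_rot: [0.002, 0.763, 0.647, 0.0]
contact_force: [-1.3, -0.1, 0.0]
width: 0.0856
gripper_force: 0.0
```

```bash
python3 -c "
from h import *
go(.4293,-.3068,.064,80.7)"
```

```text
deltas [ 0.0027 -0.0028  0.0864] twist -0.0007 pos [ 0.431  -0.3091  0.1331] yaw 80.62 clk 11.2 tilt [ 0.0031 -0.0028] F [-1.3 -0.1  0. ] w 0.08562834629086626
```

Request:
move_arm(
  deltas=[
    [[0.0027, -0.0028, 0.03, 0, -1], [0.0027, -0.0028, 0.06, 0, -1], [0.0027, -0.0028, 0.0864, 0, -1], [0.0027, -0.0028, 0.0864, 0, -1], [0.0027, -0.0028, 0.0864, 0, -1]],
  ],
)

```text
clock: 11.7
position: [0.4286, -0.307, 0.0636]
ee_rot: [0.002, 0.763, 0.647, 0.0]
contact_force: [0.7, 0.4, -0.4]
width: 0.0854
gripper_force: 0.0
```

```bash
python3 -c "
from h import *
go(.4293,-.3068,.064,80.7)"
```

```text
deltas [ 0.0004  0.0009 -0.0005] twist -0.0007 pos [ 0.4286 -0.307   0.0636] yaw 80.61 clk 11.7 tilt [ 0.0023 -0.0022] F [ 0.7  0.4 -0.4] w 0.08539668088871814
```

Request:
move_arm(
  deltas=[
    [[0.0004, 0.0009, 0, 0, 0.2], [0.0004, 0.0009, 0, 0, 1], [0.0004, 0.0009, 0, 0, 1], [0.0004, 0.0009, 0, 0, 1], [0.0004, 0.0009, 0, 0, 1], [0.0004, 0.0009, 0, 0, 1], [0.0004, 0.0009, 0, 0, 1], [0.0004, 0.0009, 0, 0, 1], [0.0004, 0.0009, 0, 0, 1]],
  ],
  squeeze=90,
)

```text
clock: 12.6
position: [0.4284, -0.3062, 0.0624]
ee_rot: [0.0, 0.762, 0.647, 0.0]
contact_force: [-0.8, -0.5, 6.2]
width: 0.0233
gripper_force: 88.5
```

```bash
python3 -c "
from h import *
go(.4293,-.3068,.2,80.7)"
```

```text
deltas [-0.0007  0.0014 -0.172 ] twist -0.0005 pos [ 0.4284 -0.3062  0.0624] yaw 80.64 clk 12.6 tilt [ 0.0006 -0.0007] F [-0.8 -0.5  6.2] w 0.023305731863218413
```

Request:
move_arm(
  deltas=[
    [[0, 0, -0.03, 0, 1], [0, 0, -0.08, 0, 1], [0, 0, -0.14, 0, 1], [0, 0, -0.172, 0, 1], [0, 0, -0.172, 0, 1]],
  ],
)

```text
clock: 13.1
position: [0.43, -0.3076, 0.2032]
ee_rot: [0.004, 0.762, 0.647, 0.0]
contact_force: [0.4, -0.6, -1.1]
width: 0.023
gripper_force: 89.6
```

```bash
python3 -c "
from h import *
go(.5654,-.0738,.175,63.9)"
```

```text
deltas [0.316  0.1192 0.0346] twist 0.1395 pos [ 0.43   -0.3076  0.2032] yaw 80.64 clk 13.1 tilt [ 0.0062 -0.0059] F [ 0.4 -0.6 -1.1] w 0.0229856765467486
```

Request:
move_arm(
  deltas=[
    [[0.316, 0.1192, 0, 0.1395, 1], [0.316, 0.1192, 0, 0.1395, 1], [0.316, 0.1192, 0, 0.1395, 1], [0.316, 0.1192, 0, 0.1395, 1], [0.316, 0.1192, 0, 0.1395, 1], [0.316, 0.1192, 0, 0.1395, 1], [0.316, 0.1192, 0.0346, 0.1395, 1], [0.316, 0.1192, 0.0346, 0.1395, 1], [0.316, 0.1192, 0.0346, 0.1395, 1], [0.316, 0.1192, 0.0346, 0.1395, 1]],
  ],
)

```text
clock: 14.1
position: [0.5632, -0.0727, 0.1717]
ee_rot: [0.0, 0.849, 0.529, -0.0]
contact_force: [0.1, 0.1, -1.9]
width: 0.0227
gripper_force: 89.5
```

```bash
python3 -c "
from h import *
go(.5654,-.0738,.147,63.9)"
```

```text
deltas [-0.      0.0031  0.0309] twist -0.0005 pos [ 0.5632 -0.0727  0.1717] yaw 63.84 clk 14.1 tilt [-0.0002 -0.0002] F [ 0.1  0.1 -1.9] w 0.02266916104680146
```

Request:
move_arm(
  deltas=[
    [[0, 0.0031, 0, 0, 1], [0, 0.0031, 0.015, 0, 1], [0, 0.0031, 0.03, 0, 1], [0, 0.0031, 0.03, 0, 1], [0, 0.0031, 0.03, 0, 1]],
  ],
)

```text
clock: 14.6
position: [0.565, -0.073, 0.1469]
ee_rot: [-0.001, 0.849, 0.529, -0.001]
contact_force: [0.4, 0.1, -1.0]
width: 0.0231
gripper_force: 89.5
```

```bash
python3 -c "
from h import *
go(.5654,-.0738,.134,63.9)"
```

```text
deltas [-0.0007  0.0009  0.0162] twist -0.0001 pos [ 0.565  -0.073   0.1469] yaw 63.89 clk 14.6 tilt [-0.0016  0.0003] F [ 0.4  0.1 -1. ] w 0.02313349566631265
```

Lower the nose into the bore, watching force.

Request:
move_arm(
  deltas=[
    [[-0.0007, 0.0009, 0.005, 0, 1], [-0.0007, 0.0009, 0.01, 0, 1], [-0.0007, 0.0009, 0.015, 0, 1], [-0.0007, 0.0009, 0.015, 0, 1]],
  ],
)

```text
clock: 15.0
position: [0.5655, -0.0737, 0.135]
ee_rot: [-0.0, 0.849, 0.529, -0.0]
contact_force: [-0.3, 0.3, -0.8]
width: 0.0235
gripper_force: 89.5
```

Request:
move_arm(
  deltas=[
    [[0, 0, 0.002, 0, 1], [0, 0, 0.004, 0, 1], [0, 0, 0.006, 0, 1], [0, 0, 0.008, 0, 1], [0, 0, 0.008, 0, 1]],
  ],
)

```text
clock: 15.5
position: [0.566, -0.0739, 0.1313]
ee_rot: [0.0, 0.849, 0.529, 0.0]
contact_force: [-2.6, 1.6, 9.4]
width: 0.0229
gripper_force: 91.2
```

Request:
move_arm(
  deltas=[
    [[0, 0, 0.002, 0.01, 1], [0, 0, 0.003, 0.02, 1], [0, 0, 0.003, 0.03, 1], [0, 0, 0.003, 0.04, 1], [0, 0, 0.003, 0.05, 1], [0, 0, 0.003, 0.06, 1], [0, 0, 0.003, 0.06, 1]],
  ],
)

```text
clock: 16.2
position: [0.5668, -0.0737, 0.1313]
ee_rot: [0.001, 0.88, 0.475, 0.002]
contact_force: [-5.1, 1.4, 20.8]
width: 0.0231
gripper_force: 92.6
```

Request:
move_arm(
  deltas=[
    [[0, -0.0012, -0.001, -0.02, 1], [0, -0.0012, -0.001, -0.04, 1], [0, -0.0012, -0.001, -0.06, 1], [0, -0.0012, -0.001, -0.07, 1], [0, -0.0012, -0.001, -0.08, 1], [0, -0.0012, -0.001, -0.09, 1], [0, -0.0012, -0.001, -0.1, 1], [0, -0.0012, -0.001, -0.11, 1], [0, -0.0012, -0.001, -0.12, 1], [0, -0.0012, -0.001, -0.12, 1]],
  ],
)

```text
clock: 17.2
position: [0.5664, -0.0738, 0.1313]
ee_rot: [0.002, 0.814, 0.582, 0.001]
contact_force: [-2.9, 0.4, 15.7]
width: 0.0232
gripper_force: 91.7
```

```bash
python3 - <<'E'
from h import *
import pickle
s,c=pickle.load(open('w4.pkl','rb')); im=cv2.imread('pics/w4.png')
cx,cy=.5662,-.0737; S=10; N=600
jj,ii=np.meshgrid(np.arange(N),np.arange(N)); X=np.stack([cx+(N/2-ii)/S/1000,cy+(N/2-jj)/S/1000,np.full((N,N),.085)],-1)
m=proj(X.reshape(-1,3),c).reshape(N,N,2).astype(np.float32)
o=cv2.convertScaleAbs(cv2.remap(im,m[...,0],m[...,1],cv2.INTER_CUBIC),alpha=1.5)
cv2.circle(o,(300,300),260,(0,255,0),1)
for a in range(0,360,10):
    r=np.radians(a); d=np.array([-np.sin(r),-np.cos(r)]); 
    p=lambda k:tuple(int(v) for v in 300+k*d)
    cv2.line(o,p(262),p(285 if a%30 else 298),(0,0,255),2)
    if a%30==0: cv2.putText(o,str(a),p(275),0,.5,(255,0,0),1)
cv2.imwrite('pics/c6.png',o)
E
```

```text
(no output)
```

View pics/c6.png

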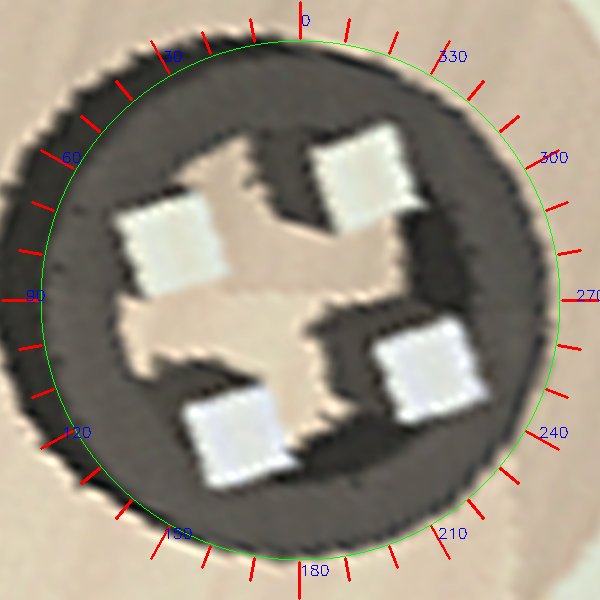

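Request:
move_arm(
  deltas=[
    [[0, -0.001, -0.006, 0, 1], [0, -0.001, -0.006, -0.06, 1], [0, -0.001, -0.006, -0.12, 1], [0, -0.001, -0.006, -0.18, 1], [0, -0.001, -0.006, -0.24, 1], [0, -0.001, -0.006, -0.3, 1], [0, -0.001, -0.006, -0.315, 1], [0, -0.001, -0.006, -0.315, 1], [0, -0.001, -0.006, -0.315, 1]],
  ],
)

```text
clock: 18.1
position: [0.5644, -0.0731, 0.1323]
ee_rot: [-0.0, 0.582, 0.813, -0.0]
contact_force: [-0.1, -0.5, -1.7]
width: 0.0229
gripper_force: 89.5
```

```bash
python3 -c "
from h import *
go(.5654,-.0738,.128,108.9)"
```

```text
deltas [-0.0013  0.0009  0.0054] twist -0.0004 pos [ 0.5644 -0.0731  0.1323] yaw 108.85 clk 18.1 tilt [-0.0002 -0.    ] F [-0.1 -0.5 -1.7] w 0.02289668205349674
```

Request:
move_arm(
  deltas=[
    [[-0.0008, 0.0006, 0.002, 0, 1], [-0.0008, 0.0006, 0.004, 0, 1], [-0.0008, 0.0006, 0.006, 0, 1], [-0.0008, 0.0006, 0.008, 0, 1], [-0.0008, 0.0006, 0.009, 0, 1], [-0.0008, 0.0006, 0.009, 0, 1]],
  ],
)

```text
clock: 18.7
position: [0.5649, -0.0735, 0.1251]
ee_rot: [-0.0, 0.581, 0.814, -0.0]
contact_force: [0.8, 0.0, -0.1]
width: 0.0224
gripper_force: 89.5
```

Request:
move_arm(
  deltas=[
    [[0, 0, 0.003, 0, 1], [0, 0, 0.006, 0, 1], [0, 0, 0.009, 0, 1], [0, 0, 0.012, 0, 1], [0, 0, 0.015, 0, 1], [0, 0, 0.018, 0, 1], [0, 0, 0.021, 0, 1], [0, 0, 0.023, 0, 1], [0, 0, 0.023, 0, 1]],
  ],
)

```text
clock: 19.6
position: [0.5651, -0.0736, 0.1076]
ee_rot: [0.0, 0.581, 0.814, 0.0]
contact_force: [-1.9, 1.0, 6.6]
width: 0.0231
gripper_force: 90.9
```

Request:
move_arm(
  deltas=[
    [[0, 0, 0.001, 0, 1], [0, 0, 0.002, 0, 1], [0, 0, 0.003, 0, 1], [0, 0, 0.004, 0, 1], [0, 0, 0.005, 0, 1], [0, 0, 0.005, 0, 1], [0, 0, 0.005, 0, 1], [0, 0, 0.005, 0, 1], [0, 0, 0.005, 0, 1]],
  ],
)

```text
clock: 20.5
position: [0.5652, -0.0736, 0.1073]
ee_rot: [0.001, 0.581, 0.814, 0.0]
contact_force: [-7.9, 1.1, 26.9]
width: 0.0227
gripper_force: 93.3
```

```bash
python3 -c "
from h import *
go(.5654,-.0738,.107,108.9)
s,im=save('scene','s9'); go(.5654,-.0738,.107,108.9)"
```

```text
deltas [-0.0003  0.0002  0.0004] twist 0.0001 pos [ 0.5652 -0.0736  0.1073] yaw 108.91 clk 20.5 tilt [ 0.0023 -0.001 ] F [-7.9  1.1 26.9] w 0.022739794955330784
deltas [-0.0003  0.0002  0.0004] twist 0.0001 pos [ 0.5652 -0.0736  0.1073] yaw 108.91 clk 20.55 tilt [ 0.0023 -0.0009] F [-8.   2.3 27. ] w 0.023217433581594733
```

```bash
python3 -c "
from rig import manip
print(manip.sign_off())"
```

```text
the job is handed in; nothing more can be done
None
```

I handed the job in at about 20.6 s, but the sign-off gave no verdict: the sieve plate is home in the slot and let go, and the stem is meshed, home against the spring and still held pressed down with about 27 N.

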